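# Set and lock the press-down plunger of a cracker keeper

### The arm

A 6-joint arm with a two-finger parallel gripper is mounted at the origin on the work surface. World frame = base frame: x ahead of the robot, y to its left, z up, the work surface at z = 0. Lengths are in m, angles in rad, forces in N, time in s.
With the tool pointing down it reaches from about 0.35 to 0.975 m from the base axis. Payload 4.9 kg.
Tool frame: the origin (TCP) lies on the centre line of the jaws, within the pads' length; the fingertips stand 8 mm ahead of it and the grasp point (between the pads) lies 11 mm behind it; z points along the fingers, y is the line along which they close (so a half turn about z gives the same grasp; the last joint's range is limited). The gripper opens to 85 mm and grips with 20 to 120 N. Pads are 22 mm wide; open, the fingers measure 114 mm over their backs; the gripper's body (76 mm by 85 mm) begins 54 mm behind the grasp point. The pads swing forward as they close: fully open they stand 13 mm farther back than shut.
Start: joints at [-1.321, 0.053, 1.613, -0, 1.476, -0.119], TCP at [0.225, -0.583, 0.239] pointing down, gripper open.
Joint ranges: [-3.01, 3.01], [-1.01, 2.22], [0.06, 2.58], [-1.02, 4.17], [0.09, 2.62], [-3.14, 3.14]. Speed limits (rad/s): [2.57, 2.57, 3.14, 3.14, 3.14, 3.14].

### API

Orientations are given as a rotation vector (axis times angle).
In Python, from station import ctrl gives the robot as it stands.
- The arm moves only by the shell command python3 -m jog 'ROWS' [FORCE]. ROWS is rows parted by semicolons, their numbers by spaces, 1 to 20 of them, each of 7 numbers: the finger opening in m, then dx, dy, dz in m, then a rotation vector rx, ry, rz in rad; each row is the pose to reach, as a shift and turn from the pose commanded when the command began, along the tool's axes at that moment; what a row does not reach only later rows make up. A row lasts 1/12 s, in which the tool goes at most 0.0417 m and 0.125 rad, less where a joint would pass 70% of its speed; a pose out of reach is approached as far as the arm can. The fingers move at their own pace and stop on an object; FORCE is the grip in N (left out, the last holds). Time passes only in rows, so rows that do not move let the fingers close. It prints the time, the measured TCP pose, the force, the opening and the grip force at its end.
- ctrl.get_obs(): the state, without advancing time (a new reading comes with each control period).
- ctrl.get_image(name): name is "side" or "top"; returns the picture (400x640x3 uint8, red, green, blue); there is no depth.
- ctrl.camera_params(name): a dict with "fx", "fy", "cx", "cy" (pixels), "T" (4x4, takes a point from camera to world coordinates). Camera axes: x right, y down, z forward; pixel columns grow to the right and rows downward; lengths in m; the calibration is good to about 2 mm. A picture is of the moment at which its call begins. camera_params takes no time and is no camera call.
- ctrl.finish_job(): hands the job in; it is judged then, once.
Trained networks look in the newest picture that a camera, given by its name, has taken for a name from the list of things; names that differ only in an ending like _2 or _b are one class to them, and where a whole thing is asked for, a point or a joint stands for the part that bears it (a point fixed in the world has none). Each returns a list of dicts, best first, with "p" (0 to 1); they miss things now and then, are a little off and sometimes report something else, mostly with a low value. They report only what shows in the picture. A call takes as long as a camera call.
- ctrl.find_in(camera, thing): "extent" ([left, top, right, bottom] in pixels, round what is visible of it).
- ctrl.cut_out(camera, thing): "mask" (400x640 bool, what is visible of it) and "extent" ([left, top, right, bottom] in pixels, round what is visible of it).
- ctrl.tip_of(camera, thing): "xy" ([column, row] in pixels: a listed point, or the origin of a listed thing).
The state is a dict: "t": time; "q": joint angles; "dq": joint speeds; "effort": joint torques, N m; "tool_pos": TCP position; "tool_rot": TCP orientation; "contact_force": force on the tool from outside, world axes, zero at the start; "wrist_torque": the same for the moment, N m; "opening": finger opening in m; "grip_force": force on a finger pad.
Only numpy, scipy, OpenCV 4.12 (cv2) and the standard library are available. Lean on these libraries where they do the work, as an engineer would, in place of code of your own. Each camera call takes 0.05 s, during which the arm holds its last target. There are 200 camera calls.

### The job

Turn the green handle of the cracker keeper anticlockwise to unlock its telescoping rod, push the rod down until the orange disc sits snugly on the crackers (firm enough to hold them still, gentle enough not to crush them), then turn the handle back clockwise as far as it goes so the rod stays locked there, and let go. Leave the other things on the counter where they are.

Things in the scene. Friction and masses are not known exactly. Their poses are not given: they have to be found in the camera images.
- keeper: Fixed cracker keeper: clear bin 120 x 120 mm on a 140 x 140 mm black mat. Origin: centre of the underside, on the counter; z up. White lid 126 x 126 mm, top at 142 mm; a grey sleeve 28 mm across on its centre ends at 157 mm. An 18 mm rod slides upright through it on the z axis, green handle on top, soft orange disc (86 mm across) at its foot in the bin. Things nearby are up to 120 mm tall.
- handle_mid (a point): Centre of the green bar handle on the rod's top: 56 mm long (x axis of this point), 16 mm thick (y axis), 30 mm tall (z, up); white mark on top at the +x end. Its height over the counter is 262 mm minus joint plunger. It turns and slides with the rod; below it the rod is bare.
- plunger (a joint): Slide of the rod, m: 0 = fully up, grows downward to 0.075. Starts locked at 0.004 to 0.020. A return spring lifts it: unlocked, a downward push rising slowly from about 2 N (top) to 6 N (bottom), plus 0.7 N friction, moves it, and it rises if let go. Locked, it holds against about 20 N, giving under 1 mm.
- handle (a joint): Turn of handle and rod about the vertical, rad: 0 = locked (clockwise stop seen from above, bar parallel to the keeper's x axis), grows anticlockwise to a stop at 1.1. The rod is free above 0.75 and firmly locked below 0.15. Turning takes 0.2 to 0.3 N m; it stays where it is left.
- crackers: Stack of round tan crackers, 82 mm across, under the disc. This origin is the centre of the bin's floor, NOT the stack's top: its height (57 to 84 mm) is not measured and differs each time, so the disc meets it at a plunger value of 0.035 to 0.062. The soft disc yields 0.5 mm per N. Snug is 2 to 12 N on the crackers; over 18 N they break.

How it is judged:
On the way, in this order (a step that is already met when the one before it is completed fails the run):
1. the handle is turned anticlockwise until the rod is unlocked (over 0.75 rad) (value of joint handle above 0.75 rad), for 0.1 s.
2. with the rod still unlocked, the disc is pressed on the crackers with at least 2 N (value of joint handle above 0.7 rad and contact force between crackers and anything else above 2 N), for 0.2 s.
At the end, for the whole second after the job is handed in: The handle is turned back to its locked stop (below 0.15 rad), the rod stands still, and the disc, left alone, presses on the crackers with 2 to 12 N (value of joint handle below 0.15 rad and contact force between crackers and anything else between 2 and 12 N and velocity of joint plunger between -0.002 and 0.002 m/s); the robot touches nothing.
It fails at once if the crackers are pressed with more than 18 N (contact force between crackers and anything else above 18 N).
It fails at once if another thing on the counter is moved by more than 30 mm (distance of any of cookie_jar, can1, can2, carton, mug, basket, spoon from where it was at the start of the episode above 0.03 m).
It also fails if it takes over 58 s, if anything falls off the work surface, if the arm or the gripper's body presses on something with over 40 N, if the wrist force passes 120 N, or if a joint passes its speed limit or range.

## Working session

There is one attempt and no reset: what is moved stays moved. The work goes in short steps, Python scripts to look and compute and a shell command to move; the robot and the scene stay as the last step left them, time stands still between calls to the robot, and variables do not carry over. Pictures are saved under pics/ and viewed, at most 10 in all, crops included, and the job is handed in when it is done.

```bash
mkdir -p pics; cat > h.py <<'E'
import numpy as np, cv2
from station import ctrl
from scipy.spatial.transform import Rotation as R
def P(n):
    c=ctrl.camera_params(n);T=np.array(c["T"]);K=np.array([[c["fx"],0,c["cx"]],[0,c["fy"],c["cy"]],[0,0,1]])
    return K,T
def ray(n,uv):
    K,T=P(n);d=T[:3,:3]@np.linalg.inv(K)@np.array([uv[0],uv[1],1.]);return T[:3,3],d/np.linalg.norm(d)
def proj(n,X):
    K,T=P(n);p=K@(T[:3,:3].T@(np.array(X)-T[:3,3]));return p[:2]/p[2]
def tri(a,b):
    A=np.zeros((3,3));y=np.zeros(3)
    rs=[ray(*a),ray(*b)]
    for o,d in rs:
        M=np.eye(3)-np.outer(d,d);A+=M;y+=M@o
    x=np.linalg.solve(A,y);return x,[float(np.linalg.norm(np.cross(x-o,d))) for o,d in rs]
def atz(n,uv,z):
    o,d=ray(n,uv);return o+d*(z-o[2])/d[2]
E
python3 - <<'E'
from h import *
ims=[]
for n in("side","top"):
    im=ctrl.get_image(n);cv2.imwrite(f"pics/{n}0.png",im[:,:,::-1])
    print(n,np.round(P(n)[1],3).tolist(),P(n)[0][0,0])
    for t in("handle_mid","keeper","crackers"):
        print(t,[(np.round(d["xy"],1).tolist(),round(d["p"],2)) for d in ctrl.tip_of(n,t)[:2]])
    print([(np.round(d["extent"],1).tolist(),round(d["p"],2)) for d in ctrl.find_in(n,"handle_mid")[:2]])
o=ctrl.get_obs();print(o)
E
```

```text
side [[0.809, -0.354, 0.469, 0.258], [-0.588, -0.513, 0.625, -0.452], [0.019, -0.782, -0.623, 0.596], [0.0, 0.0, 0.0, 1.0]] 392.08715195702035
handle_mid [([267.4, 155.8], 0.78)]
keeper [([272.7, 256.7], 0.66)]
crackers []
[]
top [[0.016, -0.981, 0.193, 0.368], [-1.0, -0.011, 0.024, -0.054], [-0.021, -0.194, -0.981, 1.103], [0.0, 0.0, 0.0, 1.0]] 507.3457614936618
handle_mid [([264.6, 205.5], 0.69)]
keeper [([279.3, 223.4], 0.81)]
crackers []
[([254.3, 187.4, 276.2, 223.8], 0.73)]
{'t': 0.5, 'q': array([-1.32100345e+00,  5.27384492e-02,  1.61293831e+00,  4.40859447e-06,
        1.47600324e+00, -1.19024240e-01]), 'dq': array([ 0.00045539,  0.00043611, -0.00126797, -0.00225343,  0.00099162,
        0.00061127]), 'effort': array([-1.56778124e-04, -3.93217599e+01, -3.70027649e+01, -1.47066603e-04,
        1.35630489e-03,  1.06274840e-06]), 'tool_pos': array([ 0.22529874, -0.58294171,  0.2392568 ]), 'tool_rot': array([-3.08824071e+00, -5.76041940e-01,  2.08499800e-06]), 'contact_force': array([ 0.95518591, -0.57872148,  0.47660412]), 'wrist_torque': array([-0.00557583, -0.04334492, -0.01924743]), 'grip_force': 0.0, 'opening': 0.08559689226695887}
```

View pics/side0.png

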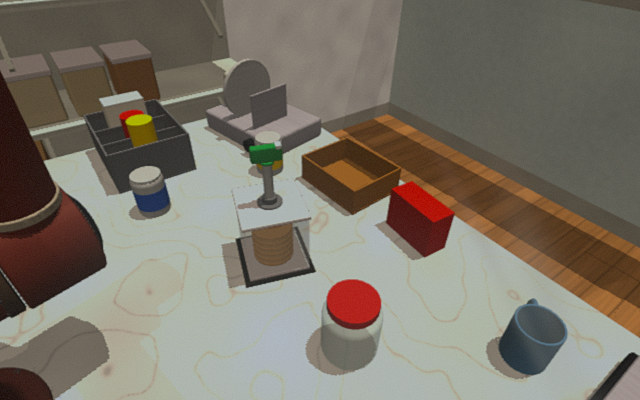

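View pics/top0.png

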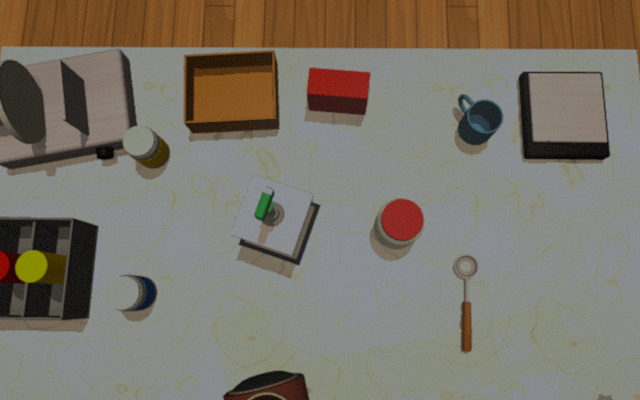

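The side view shows the green handle at about (265,155). In the top view it is at (264,205), with the white mark at its upper end, about (270,190). The surroundings of the handle are clear at its height.

```bash
cat > m.py <<'E'
from h import *
def green(n):
    im=ctrl.get_image(n);hsv=cv2.cvtColor(im,cv2.COLOR_RGB2HSV)
    m=cv2.inRange(hsv,(50,110,50),(80,255,255));k,l,s,c=cv2.connectedComponentsWithStats(m)
    i=1+np.argmax(s[1:,4]);return im,(l==i).astype(np.uint8),s[i],c[i]
if __name__=="__main__":
    from scipy.optimize import least_squares
    a=ctrl.tip_of("side","handle_mid")[0]["xy"];b=ctrl.tip_of("top","handle_mid")[0]["xy"]
    print("net tri",tri(("side",a),("top",b)))
    k=[ctrl.tip_of(n,"keeper")[0]["xy"] for n in("side","top")]
    print("keeper",tri(("side",k[0]),("top",k[1])),atz("top",k[1],0),atz("side",k[0],0))
    G={n:green(n) for n in("side","top")}
    for n in G:print(n,G[n][2:])
    # fit box extents (green+mark) : hull of the projected box vs mask, by moments
    def mom(n,X,yaw):
        c=[]
        for sx in(-1,1):
            for sy in(-1,1):
                for sz in(-1,1):
                    v=R.from_euler("z",yaw).apply([.028*sx,.008*sy,.015*sz]);c.append(proj(n,X+v))
        h=cv2.convexHull(np.array(c,np.float32));M=cv2.moments(h)
        return h
    for n in G:
        pic=cv2.resize(G[n][0][130:250,200:340],None,fx=4,fy=4,interpolation=cv2.INTER_CUBIC);cv2.imwrite(f"pics/{n}_z.png",pic[:,:,::-1])
    def iou(p):
        s=0
        for n in G:
            S=8;x0,y0=G[n][2][:2]-15
            big=cv2.resize(G[n][1][y0:y0+80,x0:x0+80],None,fx=S,fy=S,interpolation=cv2.INTER_NEAREST)
            r=np.zeros_like(big);h=(mom(n,p[:3],p[3])+.5-[x0,y0])*S
            cv2.fillConvexPoly(r,h.astype(np.int32),1);s+=1-(r&big).sum()/(r|big).sum()
        return s
    from scipy.optimize import minimize
    X=tri(("side",a),("top",b))[0];best=None
    for y in np.arange(-1.6,1.6,.2):
        r=minimize(iou,[*X,y],method="Nelder-Mead",options=dict(initial_simplex=np.array([[*X,y]]+[[*X,y]+d for d in np.diag([.01,.01,.01,.2])])))
        if best is None or r.fun<best.fun:best=r
    print("fit",best.x,best.fun)
    Kc=[ctrl.cut_out("top","keeper")];print([(d["p"],d["extent"]) for d in Kc[0]])
    np.save("fit.npy",best.x)
E
python3 m.py; python3 -c "
import cv2,numpy as np
cv2.imwrite('pics/z.png',np.vstack([cv2.imread('pics/side_z.png')[:300],cv2.imread('pics/top_z.png')[100:400]]))"
```

```text
net tri (array([0.52726512, 0.06825485, 0.24135089]), [0.002636225551227735, 0.0026362255512276866])
keeper (array([ 0.52854478,  0.07162773, -0.00815821]), [0.002000133618888247, 0.002000133618888199]) [0.52922884 0.06999555 0.        ] [0.52297862 0.06511945 0.        ]
side (array([249, 143,  33,  23, 549], dtype=int32), array([264.52823315, 153.92167577]))
top (array([255, 193,  16,  26, 223], dtype=int32), array([262.39461883, 205.75336323]))Traceback (most recent call last):
  File "m.py", line 36, in <module>
    r=minimize(iou,[*X,y],method="Nelder-Mead",options=dict(initial_simplex=np.array([[*X,y]]+[[*X,y]+d for d in np.diag([.01,.01,.01,.2])])))
    res = _minimize_neldermead(fun, x0, args, callback, bounds=bounds,
                               **options)
    fxr = func(xr)
    fx = function(np.copy(x), *(wrapper_args + args))
  File "m.py", line 30, in iou
    r=np.zeros_like(big);h=(mom(n,p[:3],p[3])+.5-[x0,y0])*S
                            ~~~^^^^^^^^^^^^^^
  File "m.py", line 20, in mom
    v=R.from_euler("z",yaw).apply([.028*sx,.008*sy,.015*sz]);c.append(proj(n,X+v))
                                                                      ~~~~^^^^^^^
  File "h.py", line 10, in proj
    K,T=P(n);p=K@(T[:3,:3].T@(np.array(X)-T[:3,3]));return p[:2]/p[2]
        ~^^^
  File "h.py", line 5, in P
    c=ctrl.camera_params(n);T=np.array(c["T"]);K=np.array([[c["fx"],0,c["cx"]],[0,c["fy"],c["cy"]],[0,0,1]])
ValueError: time passes only in moves, steps and waits
```

View pics/z.png

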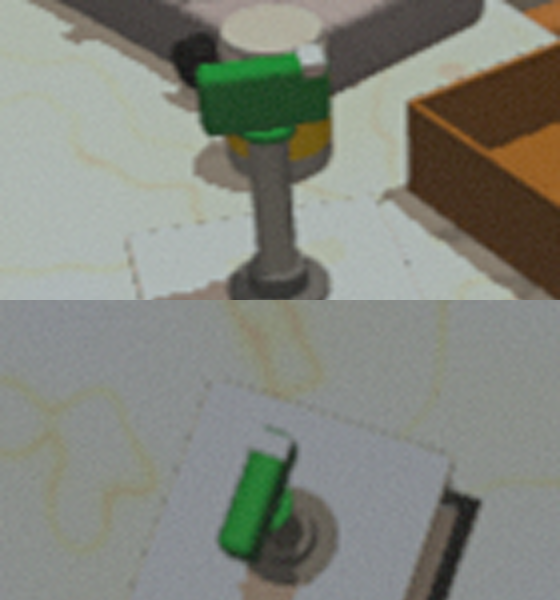

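The zoom shows the mark at the far end, and the bar's yaw is about -0.36 rad in the world. I'll cache the camera parameters and refine the fit with the mark included.

```bash
sed -i 's/^def P(n):/import functools\n@functools.cache\ndef P(n):/' h.py
cat > f.py <<'E'
from h import *
from scipy.optimize import minimize
G={}
add={"side":[(298,47),(322,45),(329,68),(329,115)],"top":[(262,426),(272,426),(295,440),(296,446)]}
for n in("side","top"):
    im=cv2.cvtColor(cv2.imread(f"pics/{n}0.png"),cv2.COLOR_BGR2HSV)
    m=cv2.inRange(im,(50,110,50),(80,255,255));k,l,s,c=cv2.connectedComponentsWithStats(m)
    m=(l==1+np.argmax(s[1:,4]))
    if n=="side": m[161:]=0   # drop collar under the bar
    pts=np.argwhere(m)[:,::-1].astype(float)
    if n=="top": pts=pts[~((pts[:,0]>269)&(pts[:,1]>200))]
    q=np.concatenate([pts+d for d in((-.5,-.5),(.5,-.5),(-.5,.5),(.5,.5))])
    off=130 if n=="side" else 130+25-75
    q=np.vstack([q,[(200+x/4-.4,off+y/4-.4) for x,y in add[n]]])
    G[n]=cv2.convexHull(q.astype(np.float32))
def hull(n,p):
    c=[proj(n,p[:3]+R.from_euler("z",p[3]).apply([.028*a,.008*b,.015*d])) for a in(-1,1) for b in(-1,1) for d in(-1,1)]
    return cv2.convexHull(np.array(c,np.float32))
def f(p):
    s=0
    for n in G:
        h=hull(n,p);i=cv2.intersectConvexConvex(h,G[n])[0];s+=1-i/(cv2.contourArea(h)+cv2.contourArea(G[n])-i)
    return s
x0=np.array([.527,.068,.245,-.36])
r=minimize(f,x0,method="Nelder-Mead",options=dict(initial_simplex=np.array([x0]+[x0+d for d in np.diag([.01,.01,.01,.1])])))
print(r.x,r.fun)
# lid yaw from top picture: corners in zoom
L=[atz("top",(200+x/4,80+y/4),.142) for x,y in((210,380),(450,463))];d=L[1]-L[0];print("lid edge",np.linalg.norm(d),np.arctan2(d[1],d[0])+np.pi/2)
o=ctrl.get_obs();Rt=R.from_rotvec(o["tool_rot"]).as_matrix();print(Rt.round(3).tolist(),o["tool_pos"])
E
python3 f.py
```

```text
[ 0.52957052  0.07240435  0.24542893 -0.33195691] 0.3952316511485222
lid edge 0.12478595820351567 -0.326593223185776
[[0.933, 0.36, 0.0], [0.36, -0.933, -0.0], [0.0, 0.0, -1.0]] [ 0.22530822 -0.58295534  0.23934253]
```

```bash
python3 -m jog '0.085 0 0 -0.04 0 0 0;0.085 0 0 -0.08 0 0 0;0.085 0.518 -0.5 -0.08 0 0 0.7;0.085 0.518 -0.5 -0.08 0 0 0.7;0.085 0.518 -0.5 -0.08 0 0 0.7;0.085 0.518 -0.5 -0.08 0 0 0.7;0.085 0.518 -0.5 -0.08 0 0 0.7;0.085 0.518 -0.5 -0.08 0 0 0.7;0.085 0.518 -0.5 -0.08 0 0 0.7;0.085 0.518 -0.5 -0.08 0 0 0.7;0.085 0.518 -0.5 -0.08 0 0 0.7;0.085 0.518 -0.5 -0.08 0 0 0.7;0.085 0.518 -0.5 -0.08 0 0 0.7;0.085 0.518 -0.5 -0.08 0 0 0.7;0.085 0.518 -0.5 -0.08 0 0 0.7;0.085 0.518 -0.5 -0.08 0 0 0.7;0.085 0.518 -0.5 -0.08 0 0 0.7;0.085 0.518 -0.5 -0.08 0 0 0.7;0.085 0.518 -0.5 -0.08 0 0 0.7;0.085 0.518 -0.5 -0.08 0 0 0.7' 60
```

```text
t: 2.47
tool_pos: [0.5292, 0.0746, 0.3191]
tool_rot: [-3.098, 0.51, -0.0]
contact_force: [-0.3, 0.4, 0.5]
opening: 0.0849
grip_force: 0.0
```

```bash
python3 -m jog '0.085 0 0 0 0 0 0'; python3 - <<'E'
from h import *
o=ctrl.get_obs();print(o["tool_pos"],R.from_rotvec(o["tool_rot"]).as_matrix().round(3).tolist())
p=[]
for n,(x,y) in(("side",(160,60)),("top",(180,110))):
    im=ctrl.get_image(n);cv2.circle
    p.append(cv2.resize(im[y:y+150,x:x+200],None,fx=2,fy=2,interpolation=cv2.INTER_CUBIC))
    try: print(n,[(d["xy"],d["p"]) for d in ctrl.tip_of(n,"handle_mid")[:2]])
    except Exception as e: print(e)
    print(proj(n,[.5285,.0705,.245]))
cv2.imwrite("pics/a.png",np.hstack(p)[:,:,::-1])
E
```

```text
t: 2.55
tool_pos: [0.5288, 0.0729, 0.319]
tool_rot: [-3.099, 0.511, 0.001]
contact_force: [-0.2, -0.1, 0.2]
opening: 0.0848
grip_force: 0.0
[0.52875598 0.0728873  0.31897694] [[0.947, -0.321, -0.001], [-0.321, -0.947, 0.0], [-0.001, -0.0, -1.0]]
side [([263.9, 153.7], 0.73)]
[265.71295094 153.47561487]
top []
[263.68614606 203.00870551]
```

View pics/a.png

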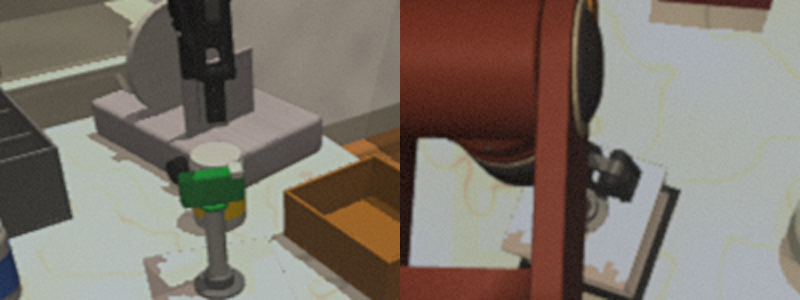

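The side picture shows the fingers directly above the handle (centre about (266,154)), with the surroundings clear. I'll descend and close.

```bash
python3 -m jog '0.085 0 0.002 0.025 0 0 0;0.085 0 0.002 0.05 0 0 0;0.085 0 0.002 0.07 0 0 0;0.085 0 0.002 0.085 0 0 0;0.085 0 0.002 0.085 0 0 0;0.085 0 0.002 0.085 0 0 0' && python3 -m jog '0.03 0 0 0 0 0 0;0.03 0 0 0 0 0 0;0.03 0 0 0 0 0 0;0.03 0 0 0 0 0 0;0.03 0 0 0 0 0 0;0.03 0 0 0 0 0 0;0.022 0 0 0 0 0 0;0.022 0 0 0 0 0 0;0.022 0 0 0 0 0 0' && python3 - <<'E'
from h import *
im=ctrl.get_image("side");p=cv2.resize(im[100:200,200:340],None,fx=4,fy=4,interpolation=cv2.INTER_CUBIC);cv2.imwrite("pics/b.png",p[:,:,::-1])
E
```

```text
t: 3.25
tool_pos: [0.5269, 0.067, 0.2338]
tool_rot: [3.098, -0.521, -0.002]
contact_force: [-0.3, 0.2, 1.0]
opening: 0.0847
grip_force: 0.0
t: 4.0
tool_pos: [0.5275, 0.0683, 0.2343]
tool_rot: [-3.099, 0.518, 0.0]
contact_force: [0.3, -0.3, -0.5]
opening: 0.0217
grip_force: 0.0
```

View pics/b.png

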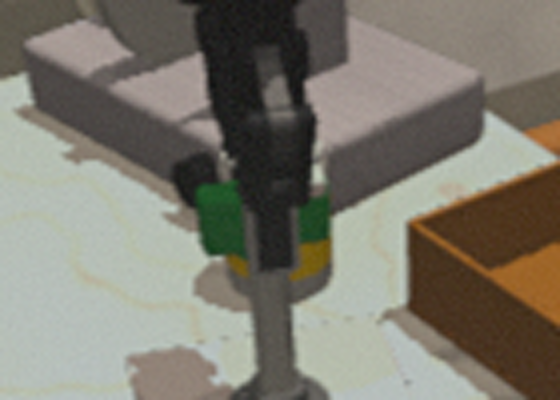

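The fingers straddle the bar and are centred on the rod, at column 272 in the zoom. Next I'll grip.

```bash
python3 -m jog '0 0 0 0 0 0 0;0 0 0 0 0 0 0;0 0 0 0 0 0 0;0 0 0 0 0 0 0;0 0 0 0 0 0 0' 70; python3 -c "
from h import *
o=ctrl.get_obs();print(o['contact_force'],o['wrist_torque'],o['tool_pos'])"
```

```text
t: 4.47
tool_pos: [0.5274, 0.0678, 0.2344]
tool_rot: [3.098, -0.517, -0.001]
contact_force: [-3.4, -4.5, 1.2]
opening: 0.0156
grip_force: 68.4
[-3.35058781 -4.50836981  1.18625585] [-0.52821636  0.33128554  0.58099081] [0.52739689 0.06784187 0.23436739]
```

```bash
python3 -m jog '0 0 0 0 0 0 -0.1;0 0 0 0 0 0 -0.2;0 0 0 0 0 0 -0.3;0 0 0 0 0 0 -0.4;0 0 0 0 0 0 -0.5;0 0 0 0 0 0 -0.6;0 0 0 0 0 0 -0.7;0 0 0 0 0 0 -0.8;0 0 0 0 0 0 -0.9;0 0 0 0 0 0 -0.98;0 0 0 0 0 0 -0.98;0 0 0 0 0 0 -0.98'; python3 - <<'E'
from h import *
o=ctrl.get_obs();print(o['contact_force'],o['wrist_torque'],o['tool_pos'],R.from_rotvec(o["tool_rot"]).as_matrix().round(3).tolist())
E
```

```text
t: 5.47
tool_pos: [0.5274, 0.0683, 0.2344]
tool_rot: [-2.979, -0.998, 0.0]
contact_force: [-3.1, -2.6, 2.1]
opening: 0.0151
grip_force: 68.6
[-3.08859861 -2.60992542  2.08751715] [-0.25502755  0.42928194  0.15346757] [0.52744317 0.06827003 0.23441132] [[0.798, 0.602, -0.0], [0.602, -0.798, 0.0], [-0.0, -0.0, -1.0]]
```

```bash
python3 -m jog '0 0 0 0.003 0 0 0;0 0 0 0.006 0 0 0;0 0 0 0.009 0 0 0;0 0 0 0.012 0 0 0;0 0 0 0.012 0 0 0;0 0 0 0.012 0 0 0'; python3 -m jog '0 0 0 0.002 0 0 0;0 0 0 0.004 0 0 0;0 0 0 0.004 0 0 0;0 0 0 0.004 0 0 0'
```

```text
t: 5.97
tool_pos: [0.5274, 0.0683, 0.2223]
tool_rot: [-2.978, -0.999, 0.001]
contact_force: [-3.1, -2.8, 2.7]
opening: 0.0154
grip_force: 68.5
t: 6.3
tool_pos: [0.5274, 0.0683, 0.2184]
tool_rot: [-2.978, -1.0, 0.001]
contact_force: [-4.4, -1.2, 3.2]
opening: 0.0151
grip_force: 68.6
```

```bash
S='0 0 0 0.001 0 0 0;0 0 0 0.002 0 0 0;0 0 0 0.002 0 0 0;0 0 0 0.002 0 0 0'; for i in 1; do python3 -m jog '0 0 0 0.001 0 0 0;0 0 0 0.002 0 0 0;0 0 0 0.002 0 0 0;0 0 0 0.002 0 0 0'|sed -n '2p;4p'; python3 -m jog '0 0 0 0.001 0 0 0;0 0 0 0.002 0 0 0;0 0 0 0.002 0 0 0;0 0 0 0.002 0 0 0'|sed -n '2p;4p'; python3 -m jog '0 0 0 0.001 0 0 0;0 0 0 0.002 0 0 0;0 0 0 0.002 0 0 0;0 0 0 0.002 0 0 0'|sed -n '2p;4p'; done
```

```text
tool_pos: [0.5274, 0.0683, 0.2165]
contact_force: [-6.0, -2.8, 3.2]
tool_pos: [0.5274, 0.0683, 0.2145]
contact_force: [-3.0, -2.8, 3.3]
tool_pos: [0.5274, 0.0683, 0.2126]
contact_force: [-5.3, -2.3, 3.0]
```

```bash
python3 -m jog '0 0 0 0.001 0 0 0;0 0 0 0.002 0 0 0;0 0 0 0.002 0 0 0;0 0 0 0.002 0 0 0'|sed -n '2p;4p'; python3 -m jog '0 0 0 0.001 0 0 0;0 0 0 0.002 0 0 0;0 0 0 0.002 0 0 0;0 0 0 0.002 0 0 0'|sed -n '2p;4p'
```

```text
tool_pos: [0.5274, 0.0683, 0.2106]
contact_force: [-6.3, -2.6, 3.3]
tool_pos: [0.5275, 0.0683, 0.2086]
contact_force: [-4.7, -3.4, 3.8]
```

```bash
python3 -c "
from h import *
im=ctrl.get_image('side');p=cv2.resize(im[130:280,210:340],None,fx=4,fy=4,interpolation=cv2.INTER_CUBIC);cv2.imwrite('pics/c.png',p[:,:,::-1])"
```

```text
(no output)
```

View pics/c.png

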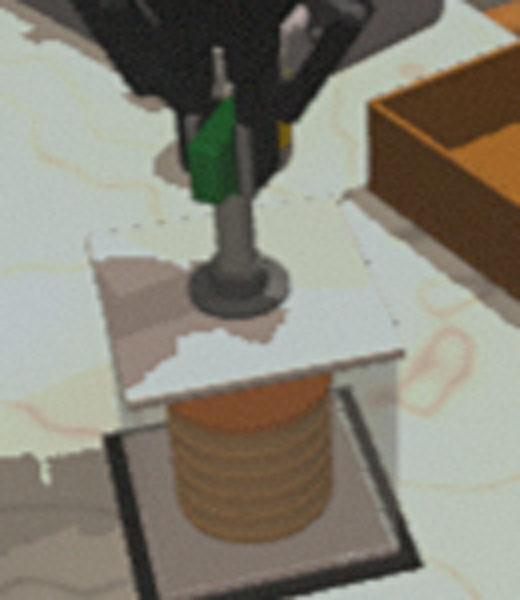

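The picture shows the handle turned and the orange disc (about row 410 in the zoom) down close to the stack. From here I'll use 1 mm steps.

```bash
python3 -m jog '0 0 0 0.001 0 0 0;0 0 0 0.001 0 0 0;0 0 0 0.001 0 0 0'|sed -n '2p;4p'; python3 -m jog '0 0 0 0.001 0 0 0;0 0 0 0.001 0 0 0;0 0 0 0.001 0 0 0'|sed -n '2p;4p'
```

```text
tool_pos: [0.5274, 0.0683, 0.2076]
contact_force: [-5.5, -2.1, 2.6]
tool_pos: [0.5274, 0.0683, 0.207]
contact_force: [-3.4, -3.9, 5.4]
```

```bash
python3 -m jog '0 0 0 0.001 0 0 0;0 0 0 0.001 0 0 0;0 0 0 0.001 0 0 0'|sed -n '2p;4p'; python3 -m jog '0 0 0 0 0 0 0;0 0 0 0 0 0 0'|sed -n '2p;4p'
```

```text
tool_pos: [0.5275, 0.0683, 0.2064]
contact_force: [-7.3, -3.4, 7.0]
tool_pos: [0.5275, 0.0683, 0.2063]
contact_force: [-7.3, -3.6, 6.0]
```

```bash
python3 -m jog '0 0 0 0.001 0 0 0;0 0 0 0.001 0 0 0;0 0 0 0.001 0 0 0'|sed -n '2p;4p'; python3 -m jog '0 0 0 0.001 0 0 0;0 0 0 0.001 0 0 0;0 0 0 0.001 0 0 0'|sed -n '2p;4p';python3 -m jog '0 0 0 0.001 0 0 0;0 0 0 0.001 0 0 0;0 0 0 0.001 0 0 0'|sed -n '2p;4p'
```

```text
tool_pos: [0.5275, 0.0683, 0.2057]
contact_force: [-6.8, -2.6, 8.7]
tool_pos: [0.5275, 0.0683, 0.2051]
contact_force: [-8.2, -2.9, 8.4]
tool_pos: [0.5275, 0.0683, 0.2043]
contact_force: [-9.1, -2.8, 9.5]
```

```bash
python3 -m jog '0 0 0 0 0 0 0.1;0 0 0 0 0 0 0.2;0 0 0 0 0 0 0.3;0 0 0 0 0 0 0.4;0 0 0 0 0 0 0.5;0 0 0 0 0 0 0.6;0 0 0 0 0 0 0.7;0 0 0 0 0 0 0.8;0 0 0 0 0 0 0.9;0 0 0 0 0 0 0.97;0 0 0 0 0 0 1.0;0 0 0 0 0 0 1.02;0 0 0 0 0 0 1.02;0 0 0 0 0 0 1.02'; python3 - <<'E'
from h import *
o=ctrl.get_obs();print(o['contact_force'],o['wrist_torque'],o['tool_pos'],R.from_rotvec(o["tool_rot"]).as_matrix().round(3).tolist())
E
```

```text
t: 10.85
tool_pos: [0.5275, 0.0678, 0.2045]
tool_rot: [3.087, -0.572, 0.0]
contact_force: [-8.9, -5.4, 10.5]
opening: 0.0151
grip_force: 88.6
[-8.9247103  -5.43307821 10.48365141] [-0.59723287  1.33257619  1.93246384] [0.52748905 0.06782163 0.20450763] [[0.934, -0.358, -0.0], [-0.358, -0.934, -0.002], [0.001, 0.002, -1.0]]
```

```bash
python3 -m jog '0 0 0 0 0 0 -0.03;0 0 0 0 0 0 -0.03'|sed -n 4p; python3 -m jog '0.022 0 0 0 0 0 0;0.022 0 0 0 0 0 0;0.05 0 0 0 0 0 0;0.085 0 0 0 0 0 0;0.085 0 0 0 0 0 0;0.085 0 0 0 0 0 0;0.085 0 0 0 0 0 0;0.085 0 0 0 0 0 0;0.085 0 0 0 0 0 0'; python3 -m jog '0.085 0 0 -0.03 0 0 0;0.085 0 0 -0.06 0 0 0;0.085 0 0 -0.1 0 0 0;0.085 0 0 -0.14 0 0 0;0.085 0 0 -0.14 0 0 0'; python3 - <<'E'
from h import *
p=[]
for n,(x,y) in(("side",(210,130)),):
    im=ctrl.get_image(n);p=cv2.resize(im[130:280,200:340],None,fx=4,fy=4,interpolation=cv2.INTER_CUBIC)
cv2.imwrite("pics/d.png",p[:,:,::-1])
t=ctrl.tip_of("side","handle_mid");print(t)
for z in(.205,.21,.215,.22,.225):print(z,proj("side",[.5275,.068,z]))
E
```

```text
contact_force: [-9.2, -4.9, 10.5]
t: 11.77
tool_pos: [0.5276, 0.0683, 0.2023]
tool_rot: [-3.096, 0.534, -0.0]
contact_force: [-0.4, -0.3, -0.1]
opening: 0.0853
grip_force: 0.0
t: 12.18
tool_pos: [0.5305, 0.0683, 0.353]
tool_rot: [-3.093, 0.533, -0.025]
contact_force: [-0.8, -0.1, 1.3]
opening: 0.0848
grip_force: 0.0
[]
0.205 [267.46458941 173.73817899]
0.21 [267.2789689  171.38184486]
0.215 [267.09167022 169.0042076 ]
0.22 [266.90267053 166.60497699]
0.225 [266.71194654 164.18385755]
```

View pics/d.png

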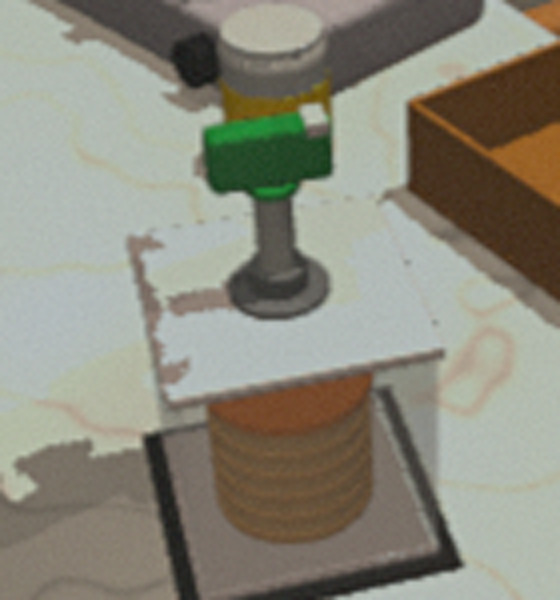

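The picture shows the bar parallel to the lid edge again, at (268,152) in the zoom, and still down. The disc is on the stack at about row 410 and the gripper is clear. I'll hand it in.

```bash
python3 -m jog '0.085 0 0 0 0 0 0;0.085 0 0 0 0 0 0;0.085 0 0 0 0 0 0'|head -2; python3 -c "
from station import ctrl
print(ctrl.finish_job())"
```

```text
t: 12.53
tool_pos: [0.5269, 0.0683, 0.34]
the job is handed in; nothing more can be done
None
```

The job is handed in at about 12.5 s, with no verdict returned: I unlocked the handle, pressed the disc on the crackers at about 6 N (estimated from wrist force and travel), turned the handle back to its stop and let go.

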